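# Vortex the settled stock vial

## Robot

A 6-joint arm with a two-finger parallel gripper is mounted at the origin on a cart in front of the work surface, level with it; the furniture and walls round the work are solid. World frame = base frame: x ahead of the robot, y to its left, z up, the work surface at z = 0. Lengths are in m, angles in rad, forces in N, time in s.
With the tool pointing down it reaches from about 0.3 to 1 m from the base axis. Payload 5.1 kg.
Tool frame: the origin (TCP) lies between the finger pads; the fingertips stand 19 mm ahead of it and the grasp point (between the pads) is the TCP; z points along the fingers, y is the line along which they close (so a half turn about z gives the same grasp; the last joint's range is limited). The gripper opens to 95 mm and grips with 3 to 60 N. Pads are 20 mm wide; open, the fingers measure 119 mm over their backs; the gripper's body (75 mm by 180 mm) begins 59 mm behind the grasp point.
Start: joints at [1.19, 0.124, 1.65, -0, 1.367, -0.083], TCP at [0.191, 0.621, 0.234] pointing down, gripper open.
Joint ranges: [-2.61, 2.61], [-1.02, 2.33], [0.03, 2.71], [-1.35, 4.49], [0.32, 2.68], [-2.91, 2.91]. Speed limits (rad/s): [2.57, 2.57, 3.14, 3.14, 3.14, 3.14].

## Interface

Orientations are given as a rotation vector (axis times angle).
In Python, from cell import manip gives the robot as it stands.
- The arm moves only by the tool apply_moves, never from a script. Its argument "motion" is a list of rows, each a list of 7 numbers: the finger opening in m, from 0 to 0.0951, then the shift along the tool's x, y, z in m, then the turn, a rotation vector about the tool's x, y, z in degrees. A call has 1 to 12 rows; each row is the pose to reach, as a shift and turn from the pose commanded when the call began, along the tool's axes at that moment; what a row does not reach only later rows make up. A row lasts 1/8 s, in which the tool goes at most 62.5 mm and 10.7 degrees, less where a joint would pass 70% of its speed; a pose out of reach is approached as far as the arm can. A call with a gripper value outside its range is refused whole. The fingers move at their own pace and stop on an object; "squeeze" is the grip in N (left out, the last holds). Time passes only in rows, so rows that repeat a pose let the fingers close. It gives the time, the measured TCP pose, the force, the opening and the grip force at its end, in the units of the state.
- manip.sense(): the state, without advancing time (a new reading comes with each control period).
- manip.camera(name): name is "scene" or "top"; returns the picture (420x560x3 uint8, red, green, blue); there is no depth.
- manip.get_calibration(name): a dict with "mtx" (3x3 intrinsics, pixels), "T" (4x4, takes a point from camera to world coordinates). Camera axes: x right, y down, z forward; pixel columns grow to the right and rows downward; lengths in m; the calibration is good to about 2 mm. A picture is of the moment at which its call begins. get_calibration takes no time and is no camera call.
- manip.finish_job(): hands the job in; it is judged then, once.
Trained networks look in the newest picture that a camera, given by its name, has taken for a name from the list of things; names that differ only in an ending like _2 or _b are one class to them, and where a whole thing is asked for, a point or a joint stands for the part that bears it (a point fixed in the world has none). Each returns a list of dicts, best first, with "confidence" (0 to 1); they miss things now and then, are a little off and sometimes report something else, mostly with a low value. They report only what shows in the picture. A call takes as long as a camera call.
- manip.silhouettes(camera, query): "region" (420x560 bool, what is visible of it) and "bbox" ([left, top, width, height] in pixels, round what is visible of it).
- manip.place_of(camera, query): "xy" ([column, row] in pixels: a listed point, or the origin of a listed thing).
The state is a dict: "time_s": time; "q": joint angles; "dq": joint speeds; "tau": joint torques, N m; "ee_pos": TCP position; "eef_rot": TCP orientation; "force": force on the tool from outside, world axes, zero at the start; "moment": the same for the moment, N m; "gripper_width": finger opening in m; "grip_force": force on a finger pad.
Only numpy, scipy, OpenCV 4.12 (cv2) and the standard library are available. Lean on these libraries where they do the work, as an engineer would, in place of code of your own. Each camera call takes 0.05 s, during which the arm holds its last target. There are 200 camera calls.

## Task

The stock in the red-capped amber vial has settled and needs mixing: pull the half-open top drawer of the small drawer unit right out to its stop and lift the red-capped vial out of the foam rack in it, leaving the other two vials standing there. Stand the vial upright in the black rubber cup of the touch-run vortex mixer and press it down so that the spring-loaded cup sinks about 6 mm of its 10 mm travel - pressed, but not bottomed. The mixer runs only while it is pressed, so finish with the vial still gripped and held down in the cup, and do not knock the things lying round about.

Things in the scene. Friction and masses are not known exactly. Their poses are not given: they have to be found in the camera images.
- drawer_organizer: grey-beige bench drawer unit, fixed to the bench, 166 deep x 200 wide x 172 mm high, three drawers one above the other. Origin: centre of its underside; z up, its front faces along its own -x. The shell's front edge lies 67 mm from the origin toward -x, its roof is at z 169 to 172 mm.
- drawer_organizer_drawer_3 (a joint): how far the top drawer is pulled out (m): 0 shut, 0.105 at its stop; it starts about 48 mm open. It slides along the unit's own -x, with about 1 N of friction, and stays where it is left.
- drawer_front_edge (a point): middle of the top edge of the top drawer's front panel, moves with the drawer, axes as the drawer unit's (opens toward -x). The panel is 3 mm thick (point at mid-thickness), 194 wide, 51 high; 39 mm below the edge a 74 mm wide lip sticks out 16 mm in front. Behind the panel the drawer is empty for 48 mm and 49 mm deep, so a finger fits over the edge.
- rack_middle (a point): middle of the foam rack at drawer-floor level, moves with the drawer, axes as the drawer unit's. The fixed dark rack is 44 mm in x, 184 in y, 12 high, with three 25 mm bores right through at y = -56, 0, +56 mm, a vial in each standing on the drawer floor. Drawer sides at y = -94 and +94, 43 mm high. With the drawer at its stop the bores' centres are 33 mm in front of the roof edge.
- vial_red: loose amber vial with RED screw cap, the one to mix, about 30 g: straight body 22.5 mm in diameter up to 34 mm, cap 20 mm in diameter from 38.5 to 49 mm (its top). Origin: centre of its underside; z along its axis toward the cap. Which bore it stands in varies.
- vial_white: the same vial with a WHITE cap: leave it standing in the rack.
- vial_blue: the same vial with a BLUE cap: leave it standing in the rack.
- mixer: round pale grey vortex mixer on suction feet, fixed, 110 mm in diameter, 59 mm high below its cup, control panel with knob on its own -x side. Origin: centre of its underside, under the cup's axis; z up. (A tall solid wall closes the right-hand end of the bench, y about -0.45, from its front edge at x 0.31 back: an arm that starts beyond it must draw back and come round it.)
- cup_floor (a point): centre of the floor of the mixer's black rubber cup, on which the vial's underside rests; 77 mm above the bench unpressed, moves down with the cup. The recess is 27 mm in diameter for the lowest 5 mm, then flares to 40 mm at the rim, 10.5 mm above this floor (46 mm over the rim's outside): keep the fingertips above the rim.
- mixer_cup (a joint): how far the mixer's cup is pressed down (m): 0 up, 0.010 bottomed. Spring: 3 N to start it, then 1.2 N per mm, so about 10 N at 6 mm and 15 N at the bottom; it comes up again when let go.
- timer: bystander: small pale bench timer lying flat, 58 x 62 x 16 mm, origin at the centre of its underside.
- label_tape: bystander: roll of tan tape lying flat, 100 mm in diameter, 25 mm high, origin at the centre of its underside.
- forceps_2: bystander: steel forceps, 28 x 131 x 9 mm, long along its y, origin at the centre of its underside.
- marker: bystander: white marker with red cap, 17 x 135 x 16 mm, long along its y, origin at the centre of its underside.

How it is judged:
By the outcome, as a careful person would: the job done as asked, in the order asked, and still so for the second after the job is handed in, while the arm keeps its last pose, push and grip.
It also fails if it takes over 56 s, if anything falls off the work surface, if the arm or the gripper's body presses on something with over 40 N, if the wrist force passes 120 N, or if a joint passes its speed limit or range.

## Working session

There is one attempt and no reset: what is moved stays moved. The work goes in short steps, Python scripts to look and compute and a tool call to move; the robot and the scene stay as the last step left them, time stands still between calls to the robot, and variables do not carry over. Pictures are saved under pics/ and viewed, at most 10 in all, crops included, and the job is handed in when it is done.

Besides the shell and the picture viewer there is one more tool, called after "Request:" as name(argument=value, ...) on one line, values as JSON. apply_moves: Moves the arm, as the interface text tells. Its arguments: {"type":"object","properties":{"motion":{"type":"array"},"squeeze":{"type":"number"}},"required":["motion"]}

```bash
mkdir -p pics; ls; python3 - <<'E'
from cell import manip
import cv2,numpy as np
np.set_printoptions(precision=4,suppress=True)
s=manip.sense();print(s)
for c in("scene","top"):
    im=manip.camera(c);cv2.imwrite(f"pics/{c}0.png",im[...,::-1])
    k=manip.get_calibration(c);print(c,k["mtx"],k["T"])
    for q in["drawer_organizer","drawer_front_edge","rack_middle","vial_red","vial_white","vial_blue","mixer","cup_floor","timer","label_tape","forceps_2","marker"]:
        print(q,[(np.round(d["xy"],1),round(d["confidence"],2)) for d in manip.place_of(c,q)[:2]])
E
```

```text
pics
{'time_s': 0.0, 'q': array([ 1.1904,  0.1245,  1.6516, -0.    ,  1.3675, -0.0826]), 'dq': array([ 0.0012,  0.0012, -0.0007,  0.0008,  0.0017, -0.001 ]), 'tau': array([ -0.0011, -41.7599, -35.9932,   0.0773,   0.0489,  -0.0002]), 'ee_pos': array([0.1905, 0.6208, 0.2324]), 'eef_rot': array([-0.466 , -3.1064,  0.0032]), 'force': array([-0.1373, -0.6956, -0.2336]), 'moment': array([-0.0107,  0.0384, -0.004 ]), 'grip_force': 0.0, 'gripper_width': 0.09502827820566544}
scene [[520.7784   0.     293.6431]
 [  0.     520.7784 204.0084]
 [  0.       0.       1.    ]] [[ 0.594  -0.4418  0.6723 -0.4344]
 [-0.8042 -0.3048  0.5103 -0.6547]
 [-0.0205 -0.8437 -0.5364  0.8968]
 [ 0.      0.      0.      1.    ]]
drawer_organizer [(array([244. , 200.8]), 0.88)]
drawer_front_edge [(array([244.2, 169.6]), 0.81)]
rack_middle [(array([241.2, 199.5]), 0.63), (array([242.8, 176.4]), 0.59)]
vial_red [(array([250.3, 251.8]), 0.72), (array([240.8, 172.9]), 0.5)]
vial_white []
vial_blue [(array([259.1, 172.8]), 0.45)]
mixer [(array([318.6, 272.8]), 0.92)]
cup_floor [(array([245.5, 174.4]), 0.64), (array([3
[... 321 characters left out ...]
 -0.1658  0.0455  0.0558]
 [ 0.0043 -0.2884 -0.9575  1.0074]
 [ 0.      0.      0.      1.    ]]
drawer_organizer [(array([198.1, 170.7]), 0.71)]
drawer_front_edge [(array([210.7, 177.7]), 0.61)]
rack_middle [(array([195.4, 165.5]), 0.94)]
vial_red [(array([195.5, 166.2]), 0.44)]
vial_white [(array([176.8, 181.9]), 0.44)]
vial_blue [(array([219.6, 151.6]), 0.46)]
mixer [(array([346.4, 257.1]), 0.69)]
cup_floor [(array([353. , 247.5]), 0.61)]
timer [(array([258.2, 254.3]), 0.83), (array([217.9, 151.9]), 0.33)]
label_tape [(array([268.9, 192. ]), 0.66), (array([199.8, 172.2]), 0.28)]
forceps_2 [(array([420.6, 280.8]), 0.66)]
marker [(array([197.5, 257.4]), 0.67), (array([197.5, 169.8]), 0.39)]
```

```bash
python3 - <<'E'
import cv2
a=cv2.imread("pics/top0.png");b=cv2.imread("pics/scene0.png")
cv2.imwrite("pics/t1.png",cv2.resize(a[100:310,130:450],None,fx=2.5,fy=2.5,interpolation=cv2.INTER_CUBIC))
cv2.imwrite("pics/s1.png",cv2.resize(b[110:340,150:430],None,fx=2.5,fy=2.5,interpolation=cv2.INTER_CUBIC))
E
```

```text
(no output)
```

View pics/t1.png

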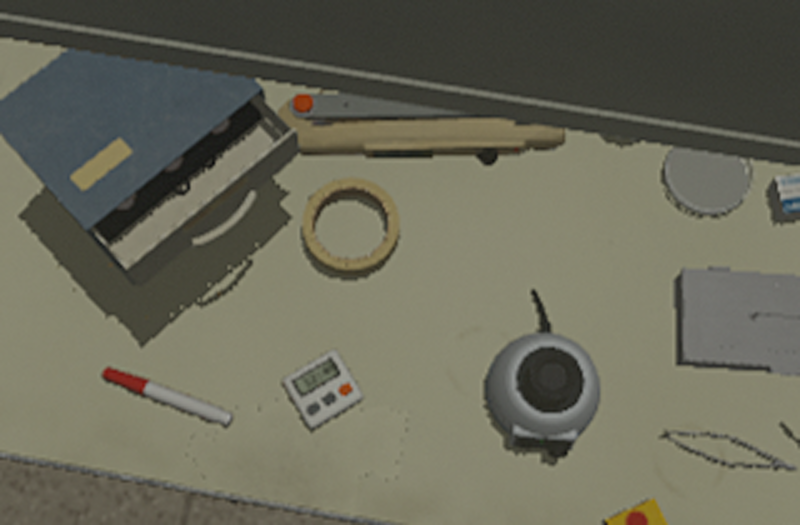

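View pics/s1.png

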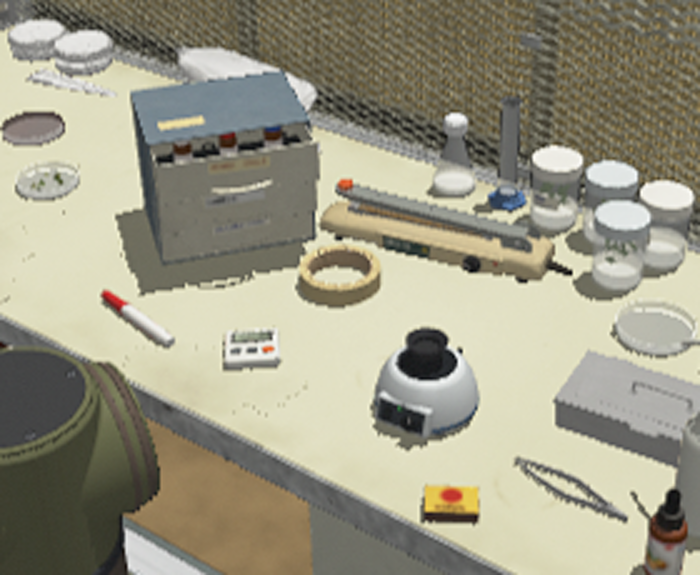

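The top picture shows the unit upper left, with its drawer opening toward lower right; the front edge is near crop (210,195). The tape is at (350,225), timer at (320,388), mixer cup at (550,378), marker on the left and forceps on the right. In the scene picture the red cap looks like the middle one, at (228,140).

```bash
cat > h.py <<'E'
from cell import manip
import cv2,numpy as np
np.set_printoptions(precision=4,suppress=True)
K={c:manip.get_calibration(c) for c in("scene","top")}
def ray(c,uv):
    k=K[c];d=k["T"][:3,:3]@np.linalg.inv(k["mtx"])@[uv[0],uv[1],1.];return k["T"][:3,3],d/np.linalg.norm(d)
def atz(c,uv,z):
    o,d=ray(c,uv);return o+d*(z-o[2])/d[2]
def tri(a,b):
    o,d=ray("scene",a);p,e=ray("top",b)
    s=np.linalg.lstsq(np.c_[d,-e],p-o,rcond=None)[0];A=o+d*s[0];B=p+e*s[1];return (A+B)/2,np.linalg.norm(A-B)
def proj(c,P):
    k=K[c];q=np.linalg.inv(k["T"])@np.r_[P,1];u=k["mtx"]@q[:3];return u[:2]/u[2]
E
python3 - <<'E'
from h import *
print("front",tri((244.2,169.6),(210.7,177.7)))
print("rack",tri((241.2,199.5),(195.4,165.5)),tri((242.8,176.4),(195.4,165.5)))
print("unit",tri((244,200.8),(198.1,170.7)))
print("mixer",tri((318.6,272.8),(346.4,257.1)),"cup",tri((321.6,249.9),(353,247.5)))
for n,a,b in[("timer",(251.7,253.5),(258.2,254.3)),("tape",(283.3,224.1),(268.9,192)),("forc",(377,304),(420.6,280.8)),("mark",(204.2,239.7),(197.5,257.4))]:print(n,tri(a,b)[0])
# roof corners from crops
t=lambda u,v:(130+u/2.5,100+v/2.5); s=lambda u,v:(150+u/2.5,110+v/2.5)
print("roof front corners top",atz("top",t(90,228),.172),atz("top",t(263,90),.172))
print("roof front corners scene",atz("scene",s(146,140),.172),atz("scene",s(312,121),.172))
for z in(.155,.165):print("panel ends z",z,atz("top",t(133,272),z),atz("top",t(297,130),z),"sc",atz("scene",s(150,165),z),atz("scene",s(318,143),z))
E
```

```text
front (array([0.5479, 0.2717, 0.1668]), np.float64(0.0036035764964010525))
rack (array([ 0.6333,  0.3699, -0.0142]), np.float64(0.006294709451401888)) (array([0.5955, 0.3287, 0.1033]), np.float64(0.009235928746102075))
unit (array([ 0.6219,  0.3541, -0.0086]), np.float64(0.004248271486672976))
mixer (array([ 0.4565, -0.0588, -0.001 ]), np.float64(0.004348854399943855)) cup (array([ 0.4663, -0.062 ,  0.071 ]), np.float64(0.005998861308095474))
timer [ 0.4302  0.1565 -0.0164]
tape [ 0.5917  0.1621 -0.0076]
forc [ 0.4309 -0.2442  0.0063]
mark [ 0.3933  0.3041 -0.0072]
roof front corners top [0.4981 0.3588 0.172 ] [0.6514 0.2402 0.172 ]
roof front corners scene [0.4993 0.3664 0.172 ] [0.6479 0.2339 0.172 ]
panel ends z 0.155 [0.4705 0.3183 0.155 ] [0.6258 0.2055 0.155 ] sc [0.4792 0.3428 0.155 ] [0.6325 0.2135 0.155 ]
panel ends z 0.165 [0.468  0.3152 0.165 ] [0.6215 0.2038 0.165 ] sc [0.4668 0.3294 0.165 ] [0.6181 0.2018 0.165 ]
```

```bash
cat >> h.py <<'E'
from scipy.spatial.transform import Rotation as Rn
def go(P,yaw_y,base=None):
    """shift (mm) and turn (deg) in tool axes to TCP P, tool down, tool y at heading yaw_y (deg, mod 180)"""
    s=manip.sense();R=Rn.from_rotvec(s["eef_rot"]);p=s["ee_pos"]
    out=[]
    for a in(yaw_y,yaw_y+180):
        y=np.array([np.cos(np.radians(a)),np.sin(np.radians(a)),0]);z=np.array([0,0,-1.])
        T=Rn.from_matrix(np.c_[np.cross(y,z),y,z]);out.append((R.inv()*T).as_rotvec(degrees=True))
    r=min(out,key=np.linalg.norm)
    print("shift mm",R.inv().apply(np.array(P)-p)*1e3,"turn",r,"alt",max(out,key=np.linalg.norm),"from",p,"q",s["q"])
E
python3 - <<'E'
from h import *
go((.544,.263,.25),50); go((.544,.263,.163),50)
E
```

```text
shift mm [-442.834  -238.919   -16.3471] turn [-0.0028  0.0008 22.9351] alt [  -0.0011   -0.0038 -157.0649] from [0.1908 0.6214 0.2336] q [ 1.1903  0.1238  1.6503 -0.      1.3675 -0.0826]
shift mm [-442.8337 -238.9147   70.6529] turn [-0.0028  0.0008 22.9351] alt [  -0.0011   -0.0038 -157.0649] from [0.1908 0.6214 0.2336] q [ 1.1903  0.1238  1.6503 -0.      1.3675 -0.0826]
```

Request:
apply_moves(motion=[[0.046,-50,-27,-20,0,0,5]], squeeze=10)

```text
time_s: 1.42
ee_pos: [0.2303, 0.5795, 0.2521]
eef_rot: [-0.597, -3.083, 0.006]
force: [1.3, 0.7, -0.6]
gripper_width: 0.0895
grip_force: 0.0
```

I entered millimetres where the interface takes metres. The per-row cap limited it to a safe step in the right direction. From here on I'll give metres.

```bash
python3 - <<'E'
from h import *
go((.544,.263,.25),50)
E
```

```text
shift mm [-409.1675 -176.3973    2.4955] turn [-0.2368 -0.0079 18.0704] alt [   0.0113   -0.3375 -161.9292] from [0.2303 0.5795 0.2521] q [ 1.1062  0.0581  1.6895  0.0005  1.3981 -0.0819]
```

Request:
apply_moves(motion=[[0.046,-0.055,-0.023,0,0,0,2],[0.046,-0.11,-0.047,0,0,0,5],[0.046,-0.165,-0.07,0,0,0,8],[0.046,-0.22,-0.094,0,0,0,11],[0.046,-0.275,-0.118,0,0,0,14],[0.046,-0.33,-0.142,0,0,0,16],[0.046,-0.38,-0.164,0,0,0,18],[0.046,-0.409,-0.176,0.002,0,0,18],[0.046,-0.409,-0.176,0.002,0,0,18]])

```text
time_s: 2.55
ee_pos: [0.5462, 0.261, 0.2521]
eef_rot: [-1.081, -2.949, 0.001]
force: [0.4, 0.4, 0.6]
gripper_width: 0.0463
grip_force: 0.0
```

```bash
python3 - <<'E'
from h import *
go((.544,.263,.163),50)
t=manip.camera("top");s=manip.camera("scene")
a=cv2.resize(t[110:235,120:280],None,fx=3.5,fy=3.5,interpolation=cv2.INTER_CUBIC);b=cv2.resize(s[100:225,180:340],None,fx=3.5,fy=3.5,interpolation=cv2.INTER_CUBIC)
cv2.imwrite("pics/a2.png",cv2.resize(np.hstack([a,b])[...,::-1],(800,313)) if 0 else np.vstack([a,b])[::1,:,::-1][:,:][:875:1] if 0 else cv2.resize(np.hstack([a,b]),(800,312))[...,::-1])
E
```

```text
shift mm [ 2.9523  0.1903 89.0713] turn [-0.0297 -0.0142 -0.2589] alt [ -0.0223   0.0465 179.7411] from [0.5462 0.261  0.2521] q [ 0.3571  0.0159  1.7329 -0.      1.3933 -0.511 ]
```

View pics/a2.png

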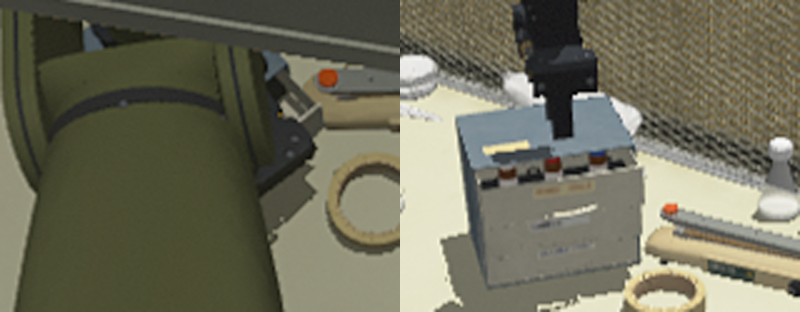

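The arm hides the drawer in the top view. In the scene view the fingers hang above the panel's middle, with the tip at (563,137) over the edge at (565,168). I'll go down gently.

Request:
apply_moves(motion=[[0.046,0.003,0,0.03,0,0,0],[0.046,0.003,0,0.05,0,0,0],[0.046,0.003,0,0.06,0,0,0],[0.046,0.003,0,0.067,0,0,0],[0.046,0.003,0,0.074,0,0,0],[0.046,0.003,0,0.074,0,0,0]])

```text
time_s: 3.4
ee_pos: [0.5427, 0.2645, 0.1782]
eef_rot: [-1.076, -2.951, 0.0]
force: [0.1, 1.1, -0.1]
gripper_width: 0.0461
grip_force: 0.0
```

Request:
apply_moves(motion=[[0.046,0,0,0.007,0,0,0],[0.046,0,0,0.013,0,0,0],[0.03,0,0,0.013,0,0,0],[0.015,0,0,0.013,0,0,0],[0,0,0,0.013,0,0,0],[0,0,0,0.013,0,0,0]], squeeze=6)

```text
time_s: 4.15
ee_pos: [0.5429, 0.2646, 0.1657]
eef_rot: [1.076, 2.951, 0.0]
force: [-0.0, -0.6, -0.3]
gripper_width: 0.0113
grip_force: 0.2
```

Request:
apply_moves(motion=[[0,0,0,0,0,0,0],[0,0,0,0,0,0,0],[0,0,0,0,0,0,0]])

```text
time_s: 4.53
ee_pos: [0.543, 0.2646, 0.1657]
eef_rot: [1.076, 2.951, 0.001]
force: [1.4, -0.2, 1.8]
gripper_width: 0.0038
grip_force: 6.0
```

Request:
apply_moves(motion=[[0,0,-0.008,0,0,0,0],[0,0,-0.018,0,0,0,0],[0,0,-0.028,0,0,0,0],[0,0,-0.038,0,0,0,0],[0,0,-0.045,0,0,0,0],[0,0,-0.05,0,0,0,0],[0,0,-0.05,0,0,0,0]])

```text
time_s: 5.4
ee_pos: [0.5113, 0.2242, 0.1657]
eef_rot: [1.076, 2.948, -0.002]
force: [6.7, -4.7, -0.5]
gripper_width: 0.0039
grip_force: 6.0
```

Request:
apply_moves(motion=[[0,-0.001,-0.003,0,0,0,0],[0,-0.002,-0.006,0,0,0,0],[0,-0.0025,-0.008,0,0,0,0],[0,-0.0025,-0.009,0,0,0,0],[0,-0.0025,-0.009,0,0,0,0]])

```text
time_s: 6.02
ee_pos: [0.5079, 0.2198, 0.1657]
eef_rot: [1.076, 2.949, 0.012]
force: [9.3, 8.6, -4.2]
gripper_width: 0.0104
grip_force: 6.0
```

Request:
apply_moves(motion=[[0.04,0,0.007,0,0,0,0],[0.04,0,0.007,0,0,0,0],[0.04,0,0.007,0,0,0,0],[0.04,0,0.007,0,0,0,0],[0.04,0,0.007,-0.02,0,0,0],[0.04,0,0.007,-0.06,0,0,0],[0.04,0,-0.05,-0.1,0,0,0],[0.04,0.05,-0.1,-0.1,0,0,0],[0.04,0.1,-0.14,-0.1,0,0,0],[0.04,0.15,-0.14,-0.1,0,0,0]])

```text
time_s: 7.28
ee_pos: [0.3005, 0.2064, 0.2673]
eef_rot: [1.082, 2.947, 0.004]
force: [-0.2, 0.6, 1.1]
gripper_width: 0.0402
grip_force: 0.0
```

```bash
python3 - <<'E'
from h import *
t=manip.camera("top");s=manip.camera("scene")
for c in("top","scene"):
  for q in["vial_red","vial_white","vial_blue","rack_middle","drawer_front_edge"]:
    print(c,q,[(np.round(d["xy"],1),round(d["confidence"],2)) for d in manip.place_of(c,q)[:2]])
a=t[110:235,140:300];b=s[110:235,180:340]
cv2.imwrite("pics/a3.png",cv2.resize(np.hstack([a,b]),(800,312),interpolation=cv2.INTER_CUBIC)[...,::-1])
E
```

```text
top vial_red [(array([214.5, 184.4]), 0.54)]
top vial_white []
top vial_blue [(array([233.8, 167.8]), 0.64)]
top rack_middle [(array([213.3, 180.7]), 0.87)]
top drawer_front_edge [(array([229.7, 197.8]), 0.83)]
scene vial_red [(array([245.5, 182.1]), 0.68)]
scene vial_white [(array([226.3, 185. ]), 0.56)]
scene vial_blue [(array([262.3, 181.3]), 0.54)]
scene rack_middle [(array([243.6, 182.8]), 0.7), (array([226.9, 186.7]), 0.2)]
scene drawer_front_edge [(array([248.8, 179.2]), 0.93)]
```

View pics/a3.png

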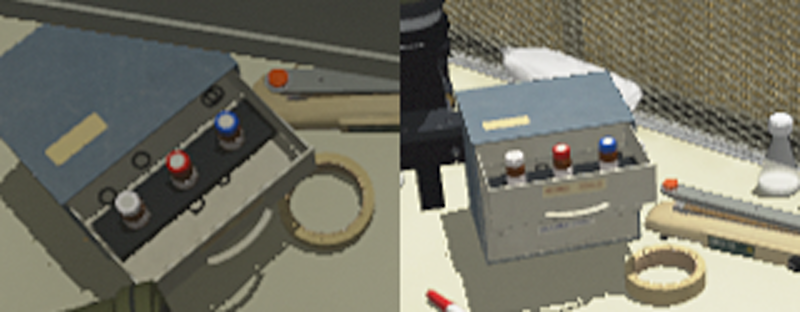

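Red is in the middle bore: the top crop shows white (128,203), red (178,162) and blue (228,122). The drawer is fully out.

```bash
python3 - <<'E'
from h import *
C={}
for c,x0,y0,x1,y1 in(("top",170,150,245,205),("scene",215,150,280,190)):
    im=manip.camera(c).astype(int);r=im[y0:y1,x0:x1]
    R,G,B=r[...,0],r[...,1],r[...,2]
    for n,m in(("red",(R-G>70)&(R-B>70)),("blue",(B-R>50))):
        nn,l,st,ce=cv2.connectedComponentsWithStats(m.astype(np.uint8));i=1+np.argmax(st[1:,4])
        C[c,n]=ce[i]+[x0,y0];print(c,n,C[c,n],st[i])
for n in("red","blue"):print(n,tri(C["scene",n],C["top",n]),atz("top",C["top",n],.163),atz("scene",C["scene",n],.161))
print("nets red base",tri((245.5,182.1),(214.5,184.4)),"front",tri((248.8,179.2),(229.7,197.8)),"rack",tri((243.6,182.8),(213.3,180.7)))
E
```

```text
top red [211.2069 174.7586] [37 21  9  8 29]
top blue [230.2571 158.5714] [56  4  9  9 35]
scene red [244.2  170.84] [26 18  7  6 25]
scene blue [262.44 167.88] [45 15  6  6 25]
red (array([0.556 , 0.2762, 0.158 ]), np.float64(0.001540417537739462)) [0.5548 0.2744 0.163 ] [0.5514 0.273  0.161 ]
blue (array([0.6009, 0.2432, 0.158 ]), np.float64(0.0019825012158728532)) [0.5997 0.2415 0.163 ] [0.5958 0.2401 0.161 ]
nets red base (array([0.5478, 0.2704, 0.1251]), np.float64(0.0034588084081443953)) front (array([0.5094, 0.2208, 0.1691]), np.float64(0.0036428249048090925)) rack (array([0.5559, 0.2802, 0.1163]), np.float64(0.0050524639725837185))
```

```bash
python3 - <<'E'
from h import *
go((.5545,.2752,.25),-37.5)
E
```

```text
shift mm [-149.0157  214.8322   15.0295] turn [-0.0432  0.0182 87.384 ] alt [ -0.0184  -0.0437 -92.616 ] from [0.3021 0.2069 0.2652] q [ 0.4537 -0.5826  2.1864 -0.      1.5386 -0.417 ]
```

Request:
apply_moves(motion=[[0.044,-0.02,0.02,0,0,0,10],[0.044,-0.04,0.05,0,0,0,20],[0.044,-0.06,0.08,0.005,0,0,30],[0.044,-0.08,0.11,0.01,0,0,40],[0.044,-0.1,0.14,0.01,0,0,50],[0.044,-0.12,0.17,0.015,0,0,60],[0.044,-0.135,0.195,0.015,0,0,70],[0.044,-0.145,0.21,0.015,0,0,80],[0.044,-0.149,0.215,0.015,0,0,87.4],[0.044,-0.149,0.215,0.015,0,0,87.4],[0.044,-0.149,0.215,0.015,0,0,87.4]])

```text
time_s: 9.35
ee_pos: [0.554, 0.2757, 0.2501]
eef_rot: [-2.816, -1.393, 0.001]
force: [0.0, 0.6, -0.2]
gripper_width: 0.0437
grip_force: 0.0
```

```bash
python3 - <<'E'
from h import *
go((.5545,.2752,.152),-37.5)
b=manip.camera("scene")[110:210,190:310]
cv2.imwrite("pics/a4.png",cv2.resize(b,(720,600),interpolation=cv2.INTER_CUBIC)[...,::-1])
E
```

```text
shift mm [-0.0446  0.7352 98.1445] turn [-0.02    0.0292  0.1329] alt [  -0.0458   -0.0314 -179.8671] from [0.554  0.2757 0.2501] q [0.375  0.0467 1.7046 0.     1.3909 1.0272]
```

View pics/a4.png

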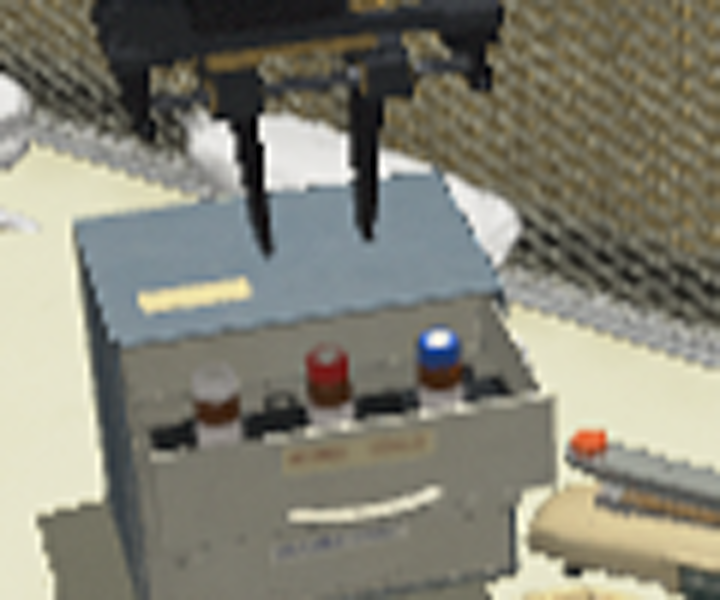

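The fingers straddle the red cap: the tip midpoint at (316,245) projects down to about (325,365), where the cap is. I'll descend.

Request:
apply_moves(motion=[[0.044,0,0.001,0.03,0,0,0],[0.044,0,0.001,0.055,0,0,0],[0.044,0,0.001,0.07,0,0,0],[0.044,0,0.001,0.08,0,0,0],[0.044,0,0.001,0.088,0,0,0],[0.044,0,0.001,0.094,0,0,0],[0.044,0,0.001,0.098,0,0,0],[0.044,0,0.001,0.098,0,0,0]])

```text
time_s: 10.4
ee_pos: [0.555, 0.2752, 0.1523]
eef_rot: [-2.817, -1.39, 0.0]
force: [-0.8, 0.4, -0.0]
gripper_width: 0.0441
grip_force: 0.0
```

Request:
apply_moves(motion=[[0.03,0,0,0,0,0,0],[0.02,0,0,0,0,0,0],[0.01,0,0,0,0,0,0],[0.01,0,0,0,0,0,0],[0.01,0,0,0,0,0,0],[0.01,0,0,0,0,0,0]], squeeze=12)

```text
time_s: 11.15
ee_pos: [0.5551, 0.2753, 0.1527]
eef_rot: [2.817, 1.39, 0.001]
force: [-0.1, 0.4, 2.0]
gripper_width: 0.0223
grip_force: 12.0
```

Request:
apply_moves(motion=[[0.01,0,0,0,0,0,0],[0.01,0,0,-0.01,0,0,0],[0.01,0,0,-0.025,0,0,0],[0.01,0,0,-0.05,0,0,0],[0.01,0,0,-0.09,0,0,0],[0.01,0,0,-0.12,0,0,0],[0.01,0,0,-0.12,0,0,0]], squeeze=35)

```text
time_s: 12.02
ee_pos: [0.5565, 0.2759, 0.2771]
eef_rot: [2.817, 1.39, 0.012]
force: [0.6, -0.1, 0.4]
gripper_width: 0.0216
grip_force: 35.0
```

```bash
python3 - <<'E'
from h import *
t=manip.camera("top");s=manip.camera("scene")
for q in["mixer","cup_floor"]:
  P={c:[(np.round(d["xy"],1),round(d["confidence"],2)) for d in manip.place_of(c,q)[:1]] for c in("top","scene")}
  print(q,P)
  if P["top"] and P["scene"]:print(tri(P["scene"][0][0],P["top"][0][0]))
# mixer silhouette & dark cup rim blob
C={}
for c,x0,y0,x1,y1 in(("top",320,225,380,295),("scene",300,235,345,290)):
    im=(t if c=="top" else s)[y0:y1,x0:x1].astype(int).sum(2)
    print(c,manip.silhouettes(c,"mixer")[0]["bbox"])
    nn,l,st,ce=cv2.connectedComponentsWithStats((im<150).astype(np.uint8))
    for i in range(1,nn):
        if st[i,4]>20:print(c,ce[i]+[x0,y0],st[i]+[x0,y0,0,0,0])
a=t[215:300,310:390];b=s[225:310,285:365];v=s[90:175,215:295]
cv2.imwrite("pics/a5.png",cv2.resize(np.hstack([a,b,v]),(800,283),interpolation=cv2.INTER_CUBIC)[...,::-1])
E
```

```text
mixer {'top': [(array([343.6, 255.7]), 0.88)], 'scene': [(array([319.9, 271.9]), 0.92)]}
(array([ 0.4623, -0.0547, -0.0052]), np.float64(0.0031757279828138686))
cup_floor {'top': [(array([351.7, 250.1]), 0.77)], 'scene': [(array([321.1, 250.6]), 0.5)]}
(array([ 0.4614, -0.0614,  0.0708]), np.float64(0.0017991300666347371))
top [322.9, 214.1, 45.0, 68.4]
top [345.0769 258.2788] [338 248  19  17 104]
top [347.5  277.75] [336 275  23   8  80]Traceback (most recent call last):
  File "<stdin>", line 11, in <module>
IndexError: list index out of range
```

```bash
python3 - <<'E'
from h import *
t=manip.camera("top");s=manip.camera("scene")
P=np.array([.4614,-.0614])
def ring(im,c,P,col):
  im=np.ascontiguousarray(im)
  a=np.linspace(0,6.28,60)
  pts=[proj(c,(P[0]+.023*np.cos(x),P[1]+.023*np.sin(x),.0875)) for x in a]
  return pts
out=[]
for c,im,x0,y0 in(("top",t,310,215),("scene",s,285,225)):
  r=cv2.resize(im[y0:y0+85,x0:x0+80],None,fx=5,fy=5,interpolation=cv2.INTER_CUBIC)
  p=np.array(ring(im,c,P,0));p=((p+.5-[x0,y0])*5).astype(np.int32)
  cv2.polylines(r,[p],True,(255,0,0),1);out.append(r)
cv2.imwrite("pics/a5.png",np.hstack(out)[...,::-1])
v=cv2.resize(s[90:180,205:295],(540,540),interpolation=cv2.INTER_CUBIC);cv2.imwrite("pics/a6.png",v[...,::-1])
E
```

```text
(no output)
```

View pics/a5.png

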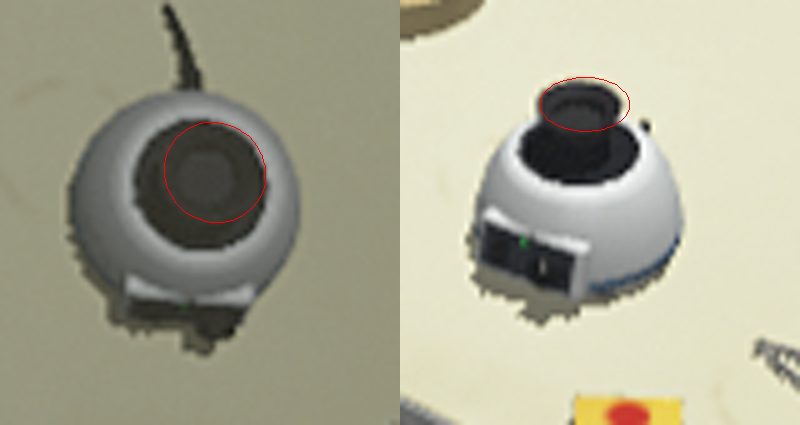

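View pics/a6.png

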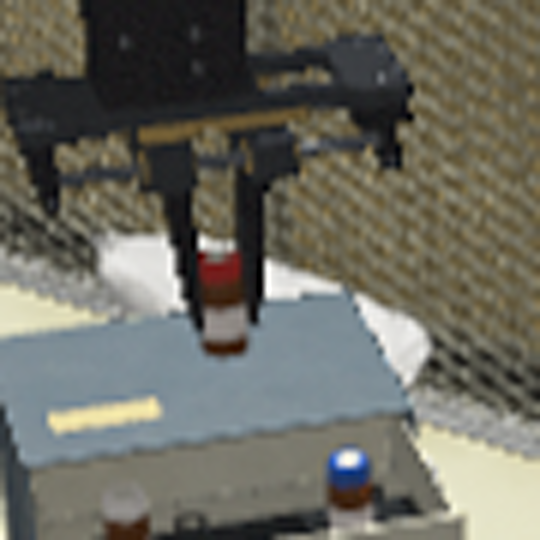

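The vial is gripped upright, with white and blue still standing in the rack. The red ring drawn at my cup estimate sits 1 px too far right in the scene view, where the rim centre is (580,104). In the top view the floor disc is at (206,176).

```bash
python3 - <<'E'
from h import *
print(atz("top",(350.7,249.7),.077),atz("scene",(320.5,245.3),.0875))
for P in((.459,-.0585,.25),):go(P,-37.5)
print(proj("scene",manip.sense()["ee_pos"]-[0,0,.035]),205+225/6-.5,90+350/6-.5)
E
```

```text
[ 0.4612 -0.0589  0.077 ] [ 0.46   -0.0593  0.0875]
shift mm [-323.0542  126.9448   21.8618] turn [-0.0396  0.0616  0.0357] alt [  -0.0967   -0.0622 -179.9643] from [0.5548 0.2751 0.2716] q [0.3737 0.037  1.6788 0.     1.4271 1.0276]
[242.5146 147.0218] 242.0 147.83333333333334
```

```bash
python3 - <<'E'
from h import *
go((.4605,-.059,.16),-37.5)
E
```

```text
shift mm [-322.442   128.5017  111.8601] turn [-0.0396  0.0616  0.0357] alt [  -0.0967   -0.0622 -179.9643] from [0.5548 0.2751 0.2716] q [0.3737 0.037  1.6788 0.     1.4271 1.0276]
```

Request:
apply_moves(motion=[[0.01,-0.04,0.016,0,0,0,0],[0.01,-0.09,0.036,0,0,0,0],[0.01,-0.14,0.056,0,0,0,0],[0.01,-0.19,0.076,0,0,0,0],[0.01,-0.24,0.096,0.01,0,0,0],[0.01,-0.28,0.112,0.02,0,0,0],[0.01,-0.31,0.124,0.04,0,0,0],[0.01,-0.3224,0.1285,0.065,0,0,0],[0.01,-0.3224,0.1285,0.09,0,0,0],[0.01,-0.3224,0.1285,0.112,0,0,0],[0.01,-0.3224,0.1285,0.112,0,0,0]])

```text
time_s: 13.9
ee_pos: [0.4594, -0.0586, 0.1584]
eef_rot: [-2.815, -1.389, 0.005]
force: [0.5, 0.6, 0.9]
gripper_width: 0.0215
grip_force: 35.0
```

```bash
python3 - <<'E'
from h import *
go((.4605,-.059,.13),-37.5)
s=manip.camera("scene")
cv2.imwrite("pics/a7.png",cv2.resize(s[190:290,270:370],(600,600),interpolation=cv2.INTER_CUBIC)[...,::-1])
E
```

```text
shift mm [ 0.3567  1.2225 28.3793] turn [-0.2285  0.1014  0.0268] alt [  -0.1593   -0.3589 -179.9728] from [ 0.4594 -0.0586  0.1584] q [-0.2428 -0.2418  2.1287 -0.      1.259   0.4113]
```

View pics/a7.png

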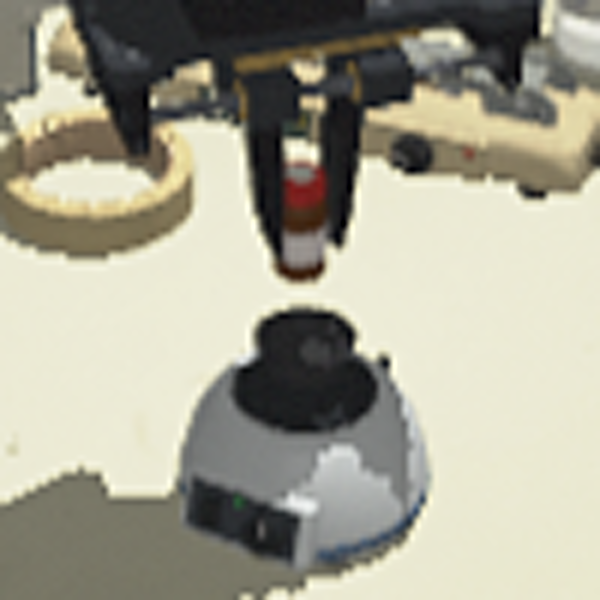

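The vial (x≈302) hangs centred above the cup (rim centre at (305,335)). I'll lower it toward the expected contact at TCP z ≈ 0.112.

Request:
apply_moves(motion=[[0.01,0,0.001,0.015,0,0,0],[0.01,0,0.001,0.028,0,0,0],[0.01,0,0.001,0.036,0,0,0],[0.01,0,0.001,0.041,0,0,0],[0.01,0,0.001,0.041,0,0,0]])

```text
time_s: 14.58
ee_pos: [0.4615, -0.0594, 0.119]
eef_rot: [-2.817, -1.39, 0.001]
force: [0.2, -0.0, 0.1]
gripper_width: 0.0217
grip_force: 35.0
```

Request:
apply_moves(motion=[[0.01,0,0,0.002,0,0,0],[0.01,0,0,0.004,0,0,0],[0.01,0,0,0.006,0,0,0],[0.01,0,0,0.006,0,0,0],[0.01,0,0,0.006,0,0,0]])

```text
time_s: 15.2
ee_pos: [0.4617, -0.0594, 0.1135]
eef_rot: [2.817, 1.39, 0.0]
force: [-0.3, -0.3, 0.3]
gripper_width: 0.0213
grip_force: 35.0
```

Request:
apply_moves(motion=[[0.01,0,0,0.001,0,0,0],[0.01,0,0,0.002,0,0,0],[0.01,0,0,0.003,0,0,0],[0.01,0,0,0.003,0,0,0]], squeeze=45)

```text
time_s: 15.7
ee_pos: [0.4619, -0.0595, 0.1108]
eef_rot: [2.817, 1.39, 0.0]
force: [-1.8, 0.6, 4.2]
gripper_width: 0.0212
grip_force: 45.0
```

Request:
apply_moves(motion=[[0.01,0,0,0.001,0,0,0],[0.01,0,0,0.002,0,0,0],[0.01,0,0,0.003,0,0,0],[0.01,0,0,0.004,0,0,0],[0.01,0,0,0.004,0,0,0],[0.01,0,0,0.004,0,0,0]])

```text
time_s: 16.45
ee_pos: [0.4619, -0.0595, 0.1073]
eef_rot: [2.817, 1.39, 0.0]
force: [-3.0, 0.7, 8.2]
gripper_width: 0.0213
grip_force: 45.0
```

```bash
python3 - <<'E'
from h import *
F=[]
for i in range(8):
    s=manip.camera("scene");F.append(manip.sense()["force"][2])
print(np.round(F,1),np.mean(F),manip.sense()["ee_pos"])
E
```

```text
[7.7 8.3 7.7 8.4 7.5 7.6 8.  8.9] 8.018261677138543 [ 0.4619 -0.0595  0.1073]
```

Request:
apply_moves(motion=[[0.01,0,0,0.001,0,0,0],[0.01,0,0,0.0018,0,0,0],[0.01,0,0,0.0018,0,0,0],[0.01,0,0,0.0018,0,0,0]])

```text
time_s: 17.35
ee_pos: [0.462, -0.0594, 0.1058]
eef_rot: [2.817, 1.391, 0.0]
force: [-3.4, -0.1, 10.1]
gripper_width: 0.0213
grip_force: 45.0
```

```bash
python3 - <<'E'
from h import *
F=[];Z=[]
for i in range(10):
    s=manip.camera("scene");q=manip.sense();F.append(q["force"]);Z.append(q["ee_pos"][2])
print(np.mean(F,0),np.mean(Z),q["moment"],q["time_s"])
cv2.imwrite("pics/a8.png",cv2.resize(s[130:290,190:390],(750,600),interpolation=cv2.INTER_CUBIC)[...,::-1])
E
```

```text
[-4.5273  0.7425  9.7617] 0.10578924162915355 [ 0.1561  0.9899 -0.0057] 17.85
```

View pics/a8.png

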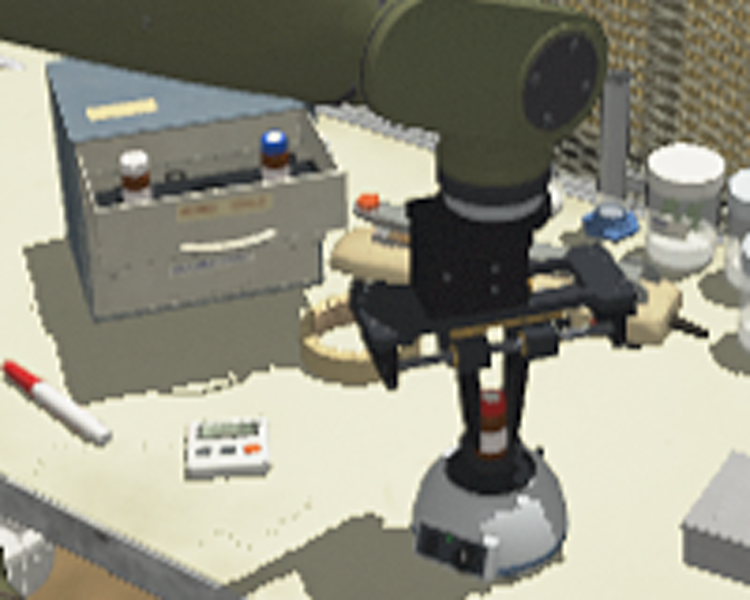

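The drawer is out, white and blue are standing, and the vial is in the cup. But a side force of about -4.5 N in x suggests it is rubbing the recess wall. I'll ease up, shift 2 mm toward -x and look at the contact again.

Request:
apply_moves(motion=[[0.01,0,0,-0.004,0,0,0],[0.01,0,0,-0.008,0,0,0],[0.01,0,0,-0.008,0,0,0],[0.01,0,0,-0.008,0,0,0]])

```text
time_s: 18.35
ee_pos: [0.4616, -0.0595, 0.1122]
eef_rot: [-2.817, -1.39, 0.0]
force: [-0.1, -0.9, 0.5]
gripper_width: 0.0215
grip_force: 45.0
```

Request:
apply_moves(motion=[[0.01,-0.0006,-0.0008,0,0,0,0],[0.01,-0.0012,-0.0016,0,0,0,0],[0.01,-0.0012,-0.0016,0,0,0,0],[0.01,-0.0012,-0.0016,0,0,0,0]])

```text
time_s: 18.85
ee_pos: [0.4595, -0.0594, 0.1124]
eef_rot: [-2.817, -1.39, 0.0]
force: [0.5, 0.7, 1.1]
gripper_width: 0.0209
grip_force: 45.0
```

Request:
apply_moves(motion=[[0.01,0,0,0.001,0,0,0],[0.01,0,0,0.002,0,0,0],[0.01,0,0,0.003,0,0,0],[0.01,0,0,0.003,0,0,0]])

```text
time_s: 19.35
ee_pos: [0.4597, -0.0594, 0.1099]
eef_rot: [-2.817, -1.39, 0.0]
force: [-1.9, 0.8, 5.8]
gripper_width: 0.0212
grip_force: 45.0
```

The contact height didn't change after the 2 mm shift, and there is no side force when unpressed. So the vial sits on the flat cup floor, not on the flare. I'll press again.

Request:
apply_moves(motion=[[0.01,0,0,0.001,0,0,0],[0.01,0,0,0.002,0,0,0],[0.01,0,0,0.003,0,0,0],[0.01,0,0,0.004,0,0,0],[0.01,0,0,0.0045,0,0,0],[0.01,0,0,0.0045,0,0,0],[0.01,0,0,0.0045,0,0,0]])

```text
time_s: 20.23
ee_pos: [0.4599, -0.0594, 0.1062]
eef_rot: [-2.817, -1.39, 0.0]
force: [-4.9, -0.0, 8.9]
gripper_width: 0.0214
grip_force: 45.0
```

```bash
python3 - <<'E'
from h import *
F=[];Z=[]
for i in range(12):
    s=manip.camera("scene");q=manip.sense();F.append(q["force"]);Z.append(q["ee_pos"][2])
print(np.mean(F,0),np.mean(Z),q["time_s"])
E
```

```text
[-4.394   0.8375  9.3011] 0.10617608824401066 20.825
```

Request:
apply_moves(motion=[[0.01,0,0,0.0005,0,0,0],[0.01,0,0,0.0005,0,0,0],[0.01,0,0,0.0005,0,0,0]])

```text
time_s: 21.2
ee_pos: [0.4599, -0.0594, 0.1058]
eef_rot: [-2.817, -1.391, 0.0]
force: [-5.7, 0.4, 9.8]
gripper_width: 0.0211
grip_force: 45.0
```

```bash
python3 - <<'E'
from h import *
F=[]
for i in range(10):
    s=manip.camera("scene");q=manip.sense();F.append(q["force"])
print(np.mean(F,0),q["ee_pos"],q["grip_force"],q["time_s"])
if 9<np.mean(F,0)[2]<11.2: print(manip.finish_job())
E
```

```text
[-4.7913  1.0148  9.6571] [ 0.4599 -0.0594  0.1058] 45.00637609628029 21.7
the job is handed in; nothing more can be done
None
```

I handed the job in at 21.7 s: the drawer is at its stop, and the red vial is gripped upright in the mixer cup under about 9.7 N, which is roughly 6 mm of travel; the white and blue vials still stood in the rack in the last picture I viewed.

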